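# Line up the canisters under the wire shelf

### The job

Tidy the three square white spice canisters: slide them along the counter, without picking them up or tipping them over, under the wire shelf until they stand in one straight closed-up row, each with its back flat against the shelf's low steel stop bar and its neighbours no more than about 5 mm away. Anywhere along the bar between the shelf's legs and any order will do; leave the mug and the pepper mill where they are.

Things in the scene. Friction and masses are not known exactly. Their poses are not given: they have to be found in the camera images.
- rack: low steel wire shelf fixed to the counter, over a steel stop bar on the counter. Origin: middle of the bar's front face (towards the robot), at counter height; x away from the robot, square to the bar, y along the bar, z up. Bar: x 0 to 12 mm, y -205 to 205, 30 mm tall. A canister flat against it has its origin at x = -32 mm. Legs 8 mm thick at y = -200 and 200, x = 6 and 95
- shelf_edge (a point): middle of the wire shelf's front edge, on its underside: 64 mm nearer the robot than the bar's front face, 150 mm above the counter. The 6 mm wires reach from here to 103 mm beyond that face, y -203 to 203 mm. It is straight above the front face of a canister standing at the bar, so an upright gripper is blocked: reach in with the tool tilted 30 to 45 degrees, fingers pointing away from the robot
- canister_a: square white ceramic spice canister with a flat pale wooden lid, loose, 64 x 64 mm and 70 mm tall (lid 60 x 60 mm, top 12 mm), about 0.25 to 0.5 kg; the three are alike, and start in the open in front of the shelf. Origin: centre of its underside; x and y point out of two of its side faces, z up
- canister_b: square white ceramic spice canister with a flat pale wooden lid, loose, 64 x 64 mm and 70 mm tall (lid 60 x 60 mm, top 12 mm), about 0.25 to 0.5 kg; the three are alike, and start in the open in front of the shelf. Origin: centre of its underside; x and y point out of two of its side faces, z up
- canister_c: square white ceramic spice canister with a flat pale wooden lid, loose, 64 x 64 mm and 70 mm tall (lid 60 x 60 mm, top 12 mm), about 0.25 to 0.5 kg; the three are alike, and start in the open in front of the shelf. Origin: centre of its underside; x and y point out of two of its side faces, z up
- mug: bystander, to be left alone: blue ceramic mug, loose, 80 mm across, 90 mm tall, to the left. Origin: centre of its underside; handle towards its own +y
- mill: bystander, to be left alone: dark wooden pepper mill, loose, 58 mm across, 145 mm tall, to the right. Origin: centre of its underside
Things that resemble listed ones, but are neither listed nor needed, are in the scene too. What is shaped like the canister_a but green or pink is not meant.

How it is judged:
By the outcome, as a careful person would: the job done as asked, in the order asked, and still so for the second after the job is handed in, with the robot touching nothing.
It also fails if it takes over 72 s, if anything falls off the work surface, if the arm or the gripper's body presses on something with over 40 N, if the wrist force passes 120 N, or if a joint passes its speed limit or range.

### The arm

A 6-joint arm with a two-finger parallel gripper is mounted at the origin on the work surface. World frame = base frame: x ahead of the robot, y to its left, z up, the work surface at z = 0. Lengths are in m, angles in rad, forces in N, time in s.
With the tool pointing down it reaches from about 0.325 to 0.9 m from the base axis. Payload 3.5 kg.
Tool frame: the origin (TCP) lies midway between the tips of the shut fingers; the grasp point (between the pads) lies 19 mm behind it (env.pinch_z is the distance from the TCP to the grasp point, in m); z points along the fingers, y is the line along which they close (so a half turn about z gives the same grasp; the last joint's range is limited). The gripper opens to 85 mm and grips with 20 to 120 N. Pads are 22 mm wide; open, the fingers measure 114 mm over their backs; the gripper's body (76 mm by 85 mm) begins 54 mm behind the grasp point. The pads swing forward as they close: fully open they stand 13 mm farther back than shut.
Start: joints at [1.2, 0.276, -0.026, 1.268, 0, 1.467], TCP at [0.165, 0.603, 0.2] pointing down, gripper open.
Joint ranges: [-3.12, 3.12], [-0.85, 1.88], [-1.08, 1.24], [-1.95, 2.15], [-1.57, 1.53], [-3.14, 3.14]. Speed limits (rad/s): [2.57, 2.57, 3.14, 3.14, 3.14, 3.14].

### API

Orientations are given as a 3x3 rotation matrix whose columns are the frame's x, y, z axes.
In Python, from plant import env gives the robot as it stands. The module is installed in compiled form; this text tells all that it offers.
- The arm moves only by the shell command python3 -m inch 'ROWS' [FORCE]. ROWS is a JSON object of lists of equal length, an entry for each row: "dp": the shift along the tool's x, y, z in cm, a list of three; "delta_rot": the turn, a rotation vector about the tool's x, y, z in rad, a list of three; "claw": the finger opening in cm, from 0 to 8.54. In form: {"dp": [[x, y, z], ...], "delta_rot": [[rx, ry, rz], ...], "claw": [claw, ...]}. A call has 1 to 8 rows; each row shifts and turns the commanded pose from where the row before left it, along the tool's axes as they then stand; what a row does not reach is not made up. A row lasts 1/10 s, in which the tool goes at most 50 mm and 8.59 degrees, less where a joint would pass 70% of its speed; a pose out of reach is approached as far as the arm can. A call with a gripper value outside its range is refused whole. The fingers move at their own pace and stop on an object; FORCE is the grip in N (left out, the last holds). Time passes only in rows, so rows that do not move let the fingers close. It gives the time, the measured TCP pose, the force, the opening and the grip force at its end, in the units of the state.
- env.observe(): the state, without advancing time (a new reading comes with each control period).
- env.read_camera(name): name is "scene" or "top" or "wrist"; returns the picture (400x640x3 uint8, blue, green, red); there is no depth.
- env.calibration(name): a dict with "mtx" (3x3 intrinsics, pixels), "dist_coeffs" ([k1, k2, p1, p2, k3] as OpenCV has them; the pictures are not rectified), "R" (3x3) and "t" (3): a world point X has camera coordinates R X + t; the wrist camera has in their place "hand_eye" (4x4, takes a point from camera to tool coordinates, whose origin is the TCP and whose axes are the flange's). Camera axes: x right, y down, z forward; pixel columns grow to the right and rows downward; lengths in m; the calibration is good to about 2 mm. A picture is of the moment at which its call begins: read the wrist's pose just before it. calibration takes no time and is no camera call.
- env.finish_job(): hands the job in; it is judged then, once.
The state is a dict: "clock": time; "joint_positions": joint angles; "dq": joint speeds; "tau": joint torques, N m; "tcp_pos": TCP position; "orientation": TCP orientation; "wrist_force": force on the tool from outside, world axes, zero at the start; "ft_torque": the same for the moment, N m; "opening": opening from 0.0 (shut) to 1.0 (fully open); "grip_force": force on a finger pad.
Only numpy, scipy, OpenCV 4.12 (cv2) and the standard library are available. Lean on these libraries where they do the work, as an engineer would, in place of code of your own. Each camera call takes 0.05 s, during which the arm holds its last target. There are 200 camera calls.

## Working session

There is one attempt and no reset: what is moved stays moved. The work goes in short steps, Python scripts to look and compute and a shell command to move; the robot and the scene stay as the last step left them, time stands still between calls to the robot, and variables do not carry over. Pictures are saved under pics/ and viewed, at most 10 in all, crops included, and the job is handed in when it is done.

```bash
mkdir -p pics
python3 - <<'E'
from plant import env
import cv2
for n in("top","scene"):
    cv2.imwrite(f"pics/{n}0.png",env.read_camera(n))
    c=env.calibration(n);print(n,c)
s=env.observe();print(s["clock"],s["tcp_pos"],s["orientation"])
E
```

```text
top {'mtx': array([[489.0544408 ,   0.        , 316.78047461],
       [  0.        , 489.0544408 , 194.1403849 ],
       [  0.        ,   0.        ,   1.        ]]), 'dist_coeffs': array([-0.15286558,  0.        ,  0.        ,  0.        ,  0.        ]), 'R': array([[ 2.83842653e-02, -9.99584677e-01,  4.98072911e-03],
       [-9.86809445e-01, -2.88152638e-02, -1.59300974e-01],
       [ 1.59378334e-01, -3.93389408e-04, -9.87217500e-01]]), 't': array([-0.01529601,  0.54788419,  1.43087205])}
scene {'mtx': array([[399.36814142,   0.        , 317.90000929],
       [  0.        , 399.36814142, 205.69794319],
       [  0.        ,   0.        ,   1.        ]]), 'dist_coeffs': array([-0.08734281,  0.        ,  0.        ,  0.        ,  0.        ]), 'R': array([[-0.68087403,  0.73230233, -0.0119941 ],
       [ 0.57782601,  0.52703957, -0.62317445],
       [-0.45003073, -0.4312338 , -0.78199089]]), 't': array([ 0.36074976, -0.24919628,  1.39716958])}
0.1 [0.16512753 0.60201329 0.19939115] [[-9.64354529e-01  2.64612697e-01 -6.80358054e-04]
 [ 2.64613516e-01  9.64352805e-01 -1.83151289e-03]
 [ 1.71463633e-04 -1.94625969e-03 -9.99998091e-01]]
```

View pics/top0.png

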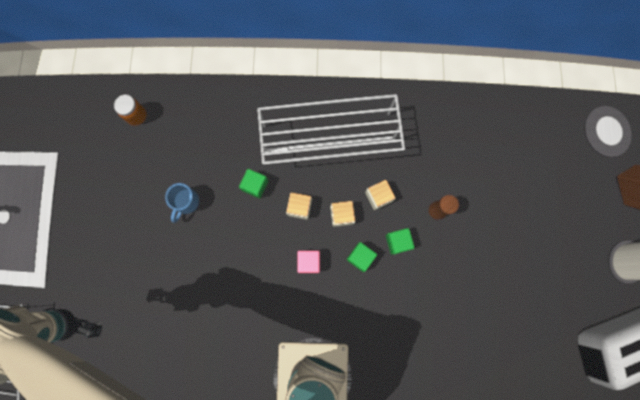

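View pics/scene0.png

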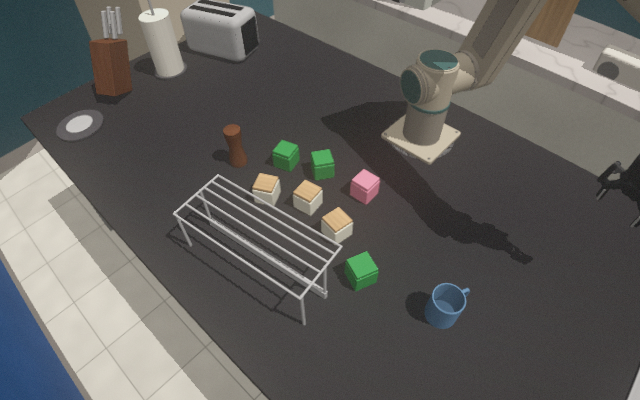

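```bash
cat > h.py <<'E'
import numpy as np, cv2
from plant import env
def plane(name,px,z):
    c=env.calibration(name);u=cv2.undistortPoints(np.array(px,float).reshape(-1,1,2),c["mtx"],c["dist_coeffs"]).reshape(-1,2)
    R,t=c["R"],c["t"];d=np.c_[u,np.ones(len(u))]@R;o=-R.T@t
    return (o+d*((z-o[2])/d[:,2])[:,None])[:,:2]
def rectify(name,z,x0,x1,y0,y1,mm=1.,img=None):
    "metric picture: up = +x, left = +y"
    img=env.read_camera(name) if img is None else img
    c=env.calibration(name);xs=np.arange(x1,x0,-mm/1e3);ys=np.arange(y1,y0,-mm/1e3)
    X,Y=np.meshgrid(xs,ys,indexing="ij");P=np.stack([X,Y,0*X+z],-1).reshape(-1,3)
    p=cv2.projectPoints(P,cv2.Rodrigues(c["R"])[0],c["t"],c["mtx"],c["dist_coeffs"])[0].reshape(*X.shape,2).astype(np.float32)
    return cv2.remap(img,p[...,0],p[...,1],cv2.INTER_CUBIC)
def lids(img,x0=.3,x1=.85,y0=-.35,y1=.3):
    r=rectify("top",.07,x0,x1,y0,y1,1,img);h=cv2.cvtColor(r,cv2.COLOR_BGR2HSV)
    m=cv2.inRange(h,(8,60,140),(28,255,255));out=[]
    m=cv2.morphologyEx(m,cv2.MORPH_CLOSE,np.ones((9,9)))
    for k in cv2.findContours(m,cv2.RETR_EXTERNAL,cv2.CHAIN_APPROX_NONE)[0]:
        if cv2.contourArea(k)<800: continue
        (u,v),s,a=cv2.minAreaRect(k)
        a=-a; a=(a+45)%90-45
        out.append((round(x1-v/1e3,4),round(y1-u/1e3,4),round(a,1),np.round(s,0)))
    return r,out
E
python3 - <<'E'
from h import *
img=cv2.imread("pics/top0.png")
r,o=lids(img)
for i in o:print(i)
c=cv2.resize(img[80:230,225:425],None,fx=4,fy=4,interpolation=cv2.INTER_CUBIC);cv2.imwrite("pics/c1.png",c)
s=cv2.imread("pics/scene0.png");cv2.imwrite("pics/c2.png",cv2.resize(s[140:335,160:420],None,fx=3,fy=3,interpolation=cv2.INTER_CUBIC))
E
```

```text
(0.4924, -0.0771, 8.7, array([65., 65.]))
(0.5125, 0.054, -9.2, array([66., 64.]))
(0.5534, -0.1913, 27.1, array([66., 62.]))
```

View pics/c1.png

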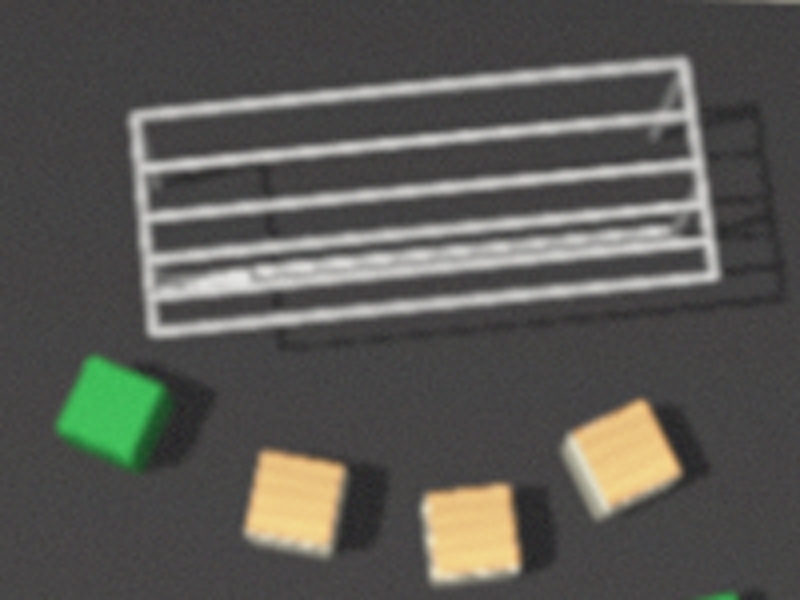

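View pics/c2.png

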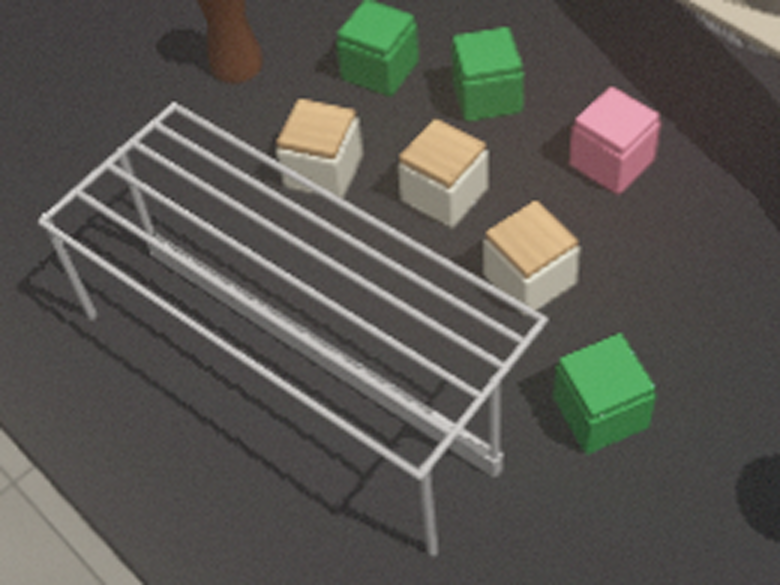

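The top view shows the shelf corners in the crop at (153,333), (716,278), (133,115) and (686,62). The canister lids are in a shallow arc in front, and a green decoy stands left of the shelf. The scene crop agrees, with shelf corners at (175,104), (545,319), (45,218) and (422,472).

Run:
```python
from h import *
M=np.array([[-61,200],[-61,-200],[100,200],[100,-200]])/1e3
def fit(P):
    A,B=M-M.mean(0),P-P.mean(0)
    a=np.arctan2((A[:,0]*B[:,1]-A[:,1]*B[:,0]).sum(),(A*B).sum())
    R=np.array([[np.cos(a),-np.sin(a)],[np.sin(a),np.cos(a)]]);t=P.mean(0)-R@M.mean(0)
    print(np.degrees(a),t,"res mm",np.round((P-(M@R.T+t))*1e3,1).tolist())
f=lambda c,s,o:(np.array(c)+.5)/s-.5+np.array(o)
fit(plane("top",f([(153,333),(716,278),(133,115),(686,62)],4,(225,80)),.153))
fit(plane("scene",f([(545,319),(175,104),(422,472),(45,218)],3,(160,140)),.153))
print("mill,mug",plane("top",[(449,204),(179,191)],.1))
print("scene lids",plane("scene",f([(319,128),(443,153),(532,238)],3,(160,140)),.07))
print("green (top)",plane("top",[(254,182),(401,240),(362,256),(308,261)],.07))
```

```text
7.543264917299389 [ 0.70304916 -0.0357943 ] res mm [[-0.9, 0.8], [-1.1, -1.3], [0.6, 2.2], [1.4, -1.7]]
7.452869031334966 [ 0.70120611 -0.03367058] res mm [[1.1, 0.6], [1.2, -0.6], [-1.0, -0.1], [-1.3, 0.2]]
mill,mug [[ 0.52112094 -0.38727087]
 [ 0.5365791   0.40498689]]
scene lids [[ 0.55528037 -0.18348936]
 [ 0.49675983 -0.07114599]
 [ 0.51565111  0.05884079]]
green (top) [[ 0.57505958  0.18851251]
 [ 0.41472215 -0.25065927]
 [ 0.36518368 -0.13643672]
 [ 0.34642953  0.02040915]]
```

```bash
cat >> h.py <<'E'
from scipy.spatial.transform import Rotation as Rt
O=np.array([.702,-.0347]);A=np.radians(7.5)
U=np.array([np.cos(A),np.sin(A)]);V=np.array([-U[1],U[0]])
def w2r(p): d=np.array(p)[:2]-O; return d@U,d@V
def tool(psi,tilt):
    s,c=np.sin(tilt),np.cos(tilt);u=np.array([np.cos(psi),np.sin(psi),0]);v=np.array([-u[1],u[0],0]);z=s*u-[0,0,c]
    return np.c_[np.cross(v,z),v,z]
def where():
    s=env.observe();p,R=np.array(s["tcp_pos"]),np.array(s["orientation"])
    y=R[:,1];print("t",round(s["clock"],2),"rack mm",np.round(np.array(w2r(p))*1e3,1),"z",round(p[2]*1e3,1),"psi",round(np.degrees(np.arctan2(-y[0],y[1])),2),"tilt",round(np.degrees(np.arcsin(np.hypot(*R[:2,2]))),2),"F",np.round(s["wrist_force"],1),"op",round(s["opening"],3),"grip",round(float(np.max(s["grip_force"])),1))
    return p,R
def plan(rx,ry,z,psi=7.5,tilt=45,n=None):
    "target TCP in rack metres"
    p,R=where();T=np.r_[O+rx*U+ry*V,z];R1=tool(np.radians(psi),np.radians(tilt))
    w=Rt.from_matrix(R.T@R1).as_rotvec();d=T-p
    n=n or int(np.ceil(max(np.linalg.norm(w)/.14,np.linalg.norm(d)/.045)))
    Rk=R
    for i in range(n):
        print(np.round(Rk.T@d/n*100,2).tolist(),np.round(w/n,3).tolist() if i==0 else "");Rk=Rk@Rt.from_rotvec(w/n).as_matrix()
E
python3 - <<'E'
from h import *
print(np.round(env.calibration("wrist")["hand_eye"],3).tolist())
for p in [(.514,.0564),(.4945,-.0725),(.5543,-.187)]:print(w2r(p))
plan(-.201,-.0108,.15,8.7)
E
```

```text
[[0.0, -0.964, -0.265, 0.067], [1.0, 0.0, -0.0, -0.001], [0.0, -0.265, 0.964, -0.173], [0.0, 0.0, 0.0, 1.0]]
(np.float64(-0.1745006978270296), np.float64(0.11485955100852381))
(np.float64(-0.2106586988009836), np.float64(-0.010392430874269332))
(np.float64(-0.16631554510002558), np.float64(-0.1317183337963297))
t 0.1 rack mm [-449.2  701.3] z 199.4 psi -15.34 tilt 0.11 F [ 0.7  0.1 -0.1] op 0.999 grip 0.0
[-2.97, -3.29, 0.3] [-0.01, -0.046, -0.023]
[-2.88, -3.36, 0.4] 
[-2.78, -3.44, 0.49] 
[-2.67, -3.5, 0.58] 
[-2.56, -3.57, 0.67] 
[-2.45, -3.64, 0.75] 
[-2.32, -3.7, 0.82] 
[-2.2, -3.76, 0.89] 
[-2.07, -3.82, 0.95] 
[-1.93, -3.88, 1.0] 
[-1.8, -3.93, 1.05] 
[-1.66, -3.98, 1.09] 
[-1.51, -4.03, 1.12] 
[-1.37, -4.07, 1.14] 
[-1.22, -4.11, 1.16] 
[-1.07, -4.15, 1.17] 
[-0.92, -4.19, 1.18]
```

```bash
python3 -m inch '{"dp":[[-3,-3.3,0.3],[-2.9,-3.4,0.4],[-2.8,-3.4,0.5],[-2.7,-3.5,0.6],[-2.6,-3.6,0.7],[-2.4,-3.6,0.7],[-2.3,-3.7,0.8],[-2.2,-3.8,0.9]],"delta_rot":[[-0.01,-0.046,-0.023],[-0.01,-0.046,-0.023],[-0.01,-0.046,-0.023],[-0.01,-0.046,-0.023],[-0.01,-0.046,-0.023],[-0.01,-0.046,-0.023],[-0.01,-0.046,-0.023],[-0.01,-0.046,-0.023]],"claw":[8.5,8.5,8.5,8.5,8.5,8.5,8.5,8.5]}' 20 && python3 -m inch '{"dp":[[-2.1,-3.8,0.9],[-1.9,-3.9,1],[-1.8,-3.9,1],[-1.7,-4,1.1],[-1.5,-4,1.1],[-1.4,-4.1,1.1],[-1.2,-4.1,1.2],[0,0,0]],"delta_rot":[[-0.01,-0.046,-0.023],[-0.01,-0.046,-0.023],[-0.01,-0.046,-0.023],[-0.01,-0.046,-0.023],[-0.01,-0.046,-0.023],[-0.01,-0.046,-0.023],[-0.01,-0.046,-0.023],[0,0,0]],"claw":[8.5,8.5,8.5,8.5,8.5,8.5,8.5,8.5]}'; python3 -c "
from h import *
plan(-.201,-.0108,.15,8.7)"
```

```text
clock: 0.9
tcp_pos: [0.3253, 0.2835, 0.1762]
orientation: [[-0.927, 0.071, 0.369], [0.082, 0.997, 0.014], [-0.366, 0.044, -0.929]]
wrist_force: [0.9, -0.9, 0.2]
opening: 0.99
grip_force: 0.0
clock: 1.7
tcp_pos: [0.4643, -0.0009, 0.1563]
orientation: [[-0.762, -0.084, 0.642], [-0.05, 0.996, 0.07], [-0.645, 0.021, -0.764]]
wrist_force: [-1.2, 0.4, -0.7]
opening: 0.99
grip_force: 0.0
t 1.7 rack mm [-231.2   64.5] z 156.3 psi 4.79 tilt 40.22 F [-1.2  0.4 -0.7] op 0.99 grip 0.0
[-1.13, -3.7, 1.27] [-0.015, -0.041, -0.032]
[-0.96, -3.75, 1.26]
```

```bash
python3 -m inch '{"dp":[[-1.1,-3.7,1.3],[-1,-3.7,1.3],[0,0,0]],"delta_rot":[[-0.015,-0.041,-0.032],[-0.015,-0.041,-0.032],[0,0,0]],"claw":[8.5,8.5,8.5]}' && python3 -c "
from h import *
plan(-.2007,-.0108,.08,8.7)
r=env.read_camera('wrist');cv2.imwrite('pics/w1.png',r)"
```

```text
clock: 2.0
tcp_pos: [0.5067, -0.0665, 0.1497]
orientation: [[-0.699, -0.161, 0.697], [-0.113, 0.987, 0.114], [-0.706, 0.001, -0.708]]
wrist_force: [0.1, 1.0, 0.7]
opening: 0.996
grip_force: 0.0
t 2.0 rack mm [-197.8   -6. ] z 149.7 psi 9.24 tilt 44.92 F [0.1 1.  0.7] op 0.996 grip 0.0
[2.57, -0.24, 2.36] [0.004, -0.001, 0.003]
[2.57, -0.24, 2.36]
```

View pics/w1.png

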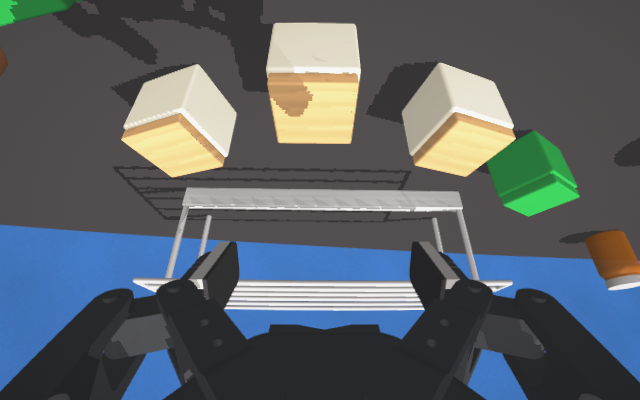

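The wrist picture shows canister M centred at about column 313, between the fingers (235 to 415) and square to them. I'll go down and grip it.

```bash
python3 -m inch '{"dp":[[3,-0.16,2.85],[3,-0.16,2.85],[3,-0.16,2.85],[0,0,0]],"delta_rot":[[0.002,0,0.002],[0.002,0,0.002],[0.002,0,0.002],[0,0,0]],"claw":[8.5,8.5,8.5,8.5]}' && python3 -c "
from h import *
where()" && python3 -m inch '{"dp":[[0,0,0],[0,0,0],[0,0,0],[0,0,0],[0,0,0],[0,0,0]],"delta_rot":[[0,0,0],[0,0,0],[0,0,0],[0,0,0],[0,0,0],[0,0,0]],"claw":[6,6,6,6,6,6]}' 20;python3 -c "
from h import *
plan(-.02,0,.025)"
```

```text
clock: 2.45
tcp_pos: [0.5121, -0.0709, 0.0259]
orientation: [[-0.717, -0.166, 0.677], [-0.109, 0.986, 0.127], [-0.688, 0.017, -0.725]]
wrist_force: [-1.1, 0.2, -0.0]
opening: 0.995
grip_force: 0.0
t 2.45 rack mm [-193.   -11.1] z 25.9 psi 9.58 tilt 43.51 F [-1.1  0.2 -0. ] op 0.995 grip 0.0
clock: 3.05
tcp_pos: [0.5151, -0.0738, 0.0339]
orientation: [[-0.707, -0.166, 0.688], [-0.114, 0.986, 0.121], [-0.698, 0.007, -0.716]]
wrist_force: [-5.6, 1.6, 6.7]
opening: 0.731
grip_force: 24.0
t 3.05 rack mm [-190.4  -14.4] z 33.9 psi 9.54 tilt 44.3 F [-5.6  1.6  6.7] op 0.731 grip 24.0
[-2.9, 0.21, 3.14] [0.007, -0.003, 0.005]
[-2.89, 0.24, 3.15] 
[-2.88, 0.28, 3.16] 
[-2.86, 0.32, 3.16]
```

```bash
python3 -m inch '{"dp":[[-1.4,0.12,1.4],[-1.4,0.12,1.4],[-1.4,0.12,1.4],[-1.4,0.12,1.4],[-1.4,0.14,1.4],[-1.4,0.14,1.4],[-1.4,0.14,1.4],[-1.2,0.14,1.2]],"delta_rot":[[0.003,0,0.003],[0.003,0,0.003],[0.003,0,0.003],[0.003,0,0.003],[0.003,0,0.003],[0.003,0,0.003],[0.003,0,0.003],[0.003,0,0.003]],"claw":[6,6,6,6,6,6,6,6]}' && python3 -m inch '{"dp":[[0,0,0],[0,0,0]],"delta_rot":[[0,0,0],[0,0,0]],"claw":[6,6]}' && python3 -c "
from h import *
where();im=env.read_camera('top');r,o=lids(im)
for i in o:print(i,w2r(i))"
```

```text
clock: 3.85
tcp_pos: [0.6702, -0.0412, 0.0334]
orientation: [[-0.708, -0.131, 0.694], [-0.091, 0.991, 0.095], [-0.701, 0.004, -0.714]]
wrist_force: [-7.8, -1.5, 10.5]
opening: 0.728
grip_force: 28.4
clock: 4.05
tcp_pos: [0.6706, -0.0411, 0.0338]
orientation: [[-0.707, -0.133, 0.695], [-0.092, 0.991, 0.096], [-0.702, 0.004, -0.713]]
wrist_force: [4.5, 0.1, 3.6]
opening: 0.731
grip_force: 27.2
t 4.05 rack mm [-32.   -2.2] z 33.8 psi 7.63 tilt 44.56 F [4.5 0.1 3.6] op 0.731 grip 27.2Traceback (most recent call last):
  File "<string>", line 4, in <module>
    for i in o:print(i,w2r(i))
                       ~~~^^^
  File "h.py", line 27, in w2r
    def w2r(p): d=np.array(p)[:2]-O; return d@U,d@V
                  ~~~~~~~~^^^
ValueError: setting an array element with a sequence. The requested array has an inhomogeneous shape after 1 dimensions. The detected shape was (4,) + inhomogeneous part.
```

```bash
python3 -m inch '{"dp":[[0,0,0],[0,0,0],[2.1,0,-2.1],[2.1,0,-2.1],[2.1,0,-2.1],[0,0,0],[0.4,0,0.4],[0,0,0]],"delta_rot":[[0,0,0],[0,0,0],[0,0,0],[0,0,0],[0,0,0],[0,0,0],[0,0,0],[0,0,0]],"claw":[8.5,8.5,8.5,8.5,8.5,4,4,4]}' && python3 -m inch '{"dp":[[0,0,0],[0,0,0]],"delta_rot":[[0,0,0],[0,0,0]],"claw":[4,4]}' && python3 -c "
from h import *
where();im=env.read_camera('top');r,o=lids(im)
for i in o:print(i[:3],np.round(w2r(i[:2]),4),i[3])"
```

```text
clock: 4.9
tcp_pos: [0.5787, -0.052, 0.0254]
orientation: [[-0.713, -0.131, 0.689], [-0.089, 0.991, 0.097], [-0.696, 0.008, -0.718]]
wrist_force: [-0.0, 0.4, 0.4]
opening: 0.513
grip_force: 0.0
clock: 5.1
tcp_pos: [0.5797, -0.052, 0.0263]
orientation: [[-0.712, -0.132, 0.69], [-0.09, 0.991, 0.097], [-0.697, 0.007, -0.717]]
wrist_force: [0.0, 1.1, 0.0]
opening: 0.466
grip_force: 0.0
t 5.1 rack mm [-123.5   -1.2] z 26.3 psi 7.6 tilt 44.17 F [0.  1.1 0. ] op 0.466 grip 0.0
(0.5125, 0.054, -9.2) [-0.1763  0.1127] [66. 64.]
(0.5534, -0.1914, 27.1) [-0.1678 -0.136 ] [66. 62.]
(0.646, -0.0448, 7.4) [-0.0568 -0.0027] [64. 65.]
```

```bash
python3 -m inch '{"dp":[[-0.9,0,0.9],[-0.9,0,0.9],[-0.7,0,0.7],[-0.5,0,0.5],[-0.3,0,0.3],[-0.2,0,0.2],[0,0,0]],"delta_rot":[[0,0,0],[0,0,0],[0,0,0],[0,0,0],[0,0,0],[0,0,0],[0,0,0]],"claw":[4,4,4,4,4,4,4]}' && python3 -c "
from h import *
where()"; python3 -m inch '{"dp":[[-0.15,0,0.15],[-0.15,0,0.15],[-0.15,0,0.15],[0,0,0]],"delta_rot":[[0,0,0],[0,0,0],[0,0,0],[0,0,0]],"claw":[4,4,4,4]}' && python3 -c "
from h import *
where()"
```

```text
clock: 5.85
tcp_pos: [0.628, -0.0453, 0.0254]
orientation: [[-0.712, -0.132, 0.69], [-0.09, 0.991, 0.097], [-0.696, 0.007, -0.718]]
wrist_force: [0.0, 0.3, 0.6]
opening: 0.468
grip_force: 0.0
t 5.85 rack mm [-74.7  -0.9] z 25.4 psi 7.58 tilt 44.15 F [0.  0.3 0.6] op 0.468 grip 0.0
clock: 6.25
tcp_pos: [0.6339, -0.0447, 0.0251]
orientation: [[-0.712, -0.131, 0.689], [-0.089, 0.991, 0.097], [-0.696, 0.007, -0.718]]
wrist_force: [-0.2, -0.9, -0.1]
opening: 0.469
grip_force: 0.3
t 6.25 rack mm [-68.8  -1. ] z 25.1 psi 7.54 tilt 44.12 F [-0.2 -0.9 -0.1] op 0.469 grip 0.3
```

```bash
for i in 1 2; do :; done; python3 -m inch '{"dp":[[-0.15,0,0.15],[-0.15,0,0.15],[0,0,0]],"delta_rot":[[0,0,0],[0,0,0],[0,0,0]],"claw":[4,4,4]}' && python3 -m inch '{"dp":[[-0.15,0,0.15],[-0.1,0,0.1],[0,0,0]],"delta_rot":[[0,0,0],[0,0,0],[0,0,0]],"claw":[4,4,4]}'; python3 -c "
from h import *
where();im=env.read_camera('top');r,o=lids(im)
for i in o:print(i[:3],np.round(w2r(i[:2]),4),i[3])"
```

```text
clock: 6.55
tcp_pos: [0.6382, -0.0439, 0.025]
orientation: [[-0.712, -0.132, 0.689], [-0.089, 0.991, 0.097], [-0.696, 0.007, -0.718]]
wrist_force: [-1.3, -0.7, -0.0]
opening: 0.468
grip_force: 0.9
clock: 6.85
tcp_pos: [0.6419, -0.0434, 0.025]
orientation: [[-0.712, -0.132, 0.69], [-0.09, 0.991, 0.097], [-0.696, 0.007, -0.718]]
wrist_force: [-1.2, 0.7, -0.4]
opening: 0.469
grip_force: 0.6
t 6.85 rack mm [-60.7  -0.8] z 25.0 psi 7.58 tilt 44.13 F [-1.2  0.7 -0.4] op 0.469 grip 0.6
(0.5125, 0.054, -9.0) [-0.1763  0.1127] [66. 64.]
(0.5531, -0.1902, 26.6) [-0.1679 -0.1347] [65. 65.]
(0.6554, -0.0432, 7.9) [-0.0473 -0.0023] [63. 65.]
```

```bash
python3 -m inch '{"dp":[[-0.2,0,0.2],[-0.2,0,0.2],[-0.2,0,0.2],[0,0,0]],"delta_rot":[[0,0,0],[0,0,0],[0,0,0],[0,0,0]],"claw":[4,4,4,4]}' && python3 -m inch '{"dp":[[-0.15,0,0.15],[-0.1,0,0.1],[0,0,0]],"delta_rot":[[0,0,0],[0,0,0],[0,0,0]],"claw":[4,4,4]}'; python3 -c "
from h import *
where();im=env.read_camera('top');r,o=lids(im)
for i in o:print(i[:3],np.round(w2r(i[:2]),4),i[3])
cv2.imwrite('pics/w2.png',env.read_camera('wrist'))"
```

```text
clock: 7.3
tcp_pos: [0.651, -0.0424, 0.0253]
orientation: [[-0.711, -0.132, 0.69], [-0.09, 0.991, 0.097], [-0.697, 0.007, -0.717]]
wrist_force: [-0.4, -0.9, -0.1]
opening: 0.468
grip_force: 0.7
clock: 7.6
tcp_pos: [0.654, -0.042, 0.0251]
orientation: [[-0.712, -0.132, 0.69], [-0.09, 0.991, 0.097], [-0.697, 0.007, -0.717]]
wrist_force: [-0.8, 0.1, -0.1]
opening: 0.466
grip_force: 0.6
t 7.6 rack mm [-48.5  -1. ] z 25.1 psi 7.57 tilt 44.16 F [-0.8  0.1 -0.1] op 0.466 grip 0.6
(0.5124, 0.0541, -9.0) [-0.1764  0.1128] [66. 64.]
(0.5526, -0.1902, 27.1) [-0.1684 -0.1347] [66. 65.]
(0.667, -0.0416, 7.9) [-0.0356 -0.0023] [63. 65.]
```

View pics/w2.png

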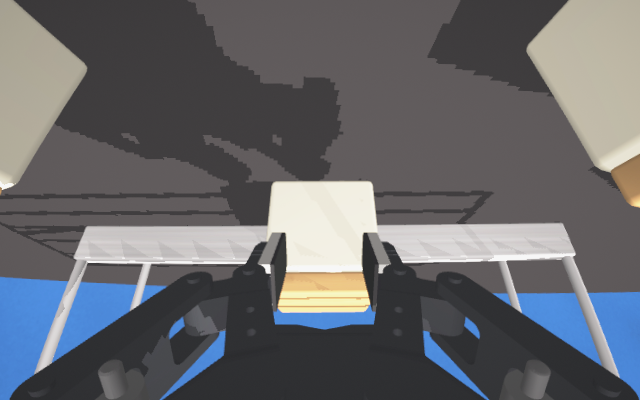

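The wrist view shows canister M (columns 268 to 378) square between the finger tips and the bar, with the bar at row 225 to 262. I'll push on until there is contact force.

```bash
for r in 1; do python3 -m inch '{"dp":[[-0.1,0,0.1],[-0.1,0,0.1],[0,0,0]],"delta_rot":[[0,0,0],[0,0,0],[0,0,0]],"claw":[4,4,4]}' | grep -E "wrist|tcp"; python3 -m inch '{"dp":[[-0.1,0,0.1],[0,0,0]],"delta_rot":[[0,0,0],[0,0,0]],"claw":[4,4]}'| grep -E "wrist|tcp"; python3 -m inch '{"dp":[[-0.1,0,0.1],[0,0,0]],"delta_rot":[[0,0,0],[0,0,0]],"claw":[4,4]}'| grep -E "wrist|tcp"; done; python3 -c "
from h import *
where();im=env.read_camera('top');r,o=lids(im)
for i in o:print(i[:3],np.round(w2r(i[:2]),4),i[3])"
```

```text
tcp_pos: [0.6567, -0.0417, 0.0251]
wrist_force: [-2.5, -0.4, 0.7]
tcp_pos: [0.6567, -0.0416, 0.0244]
wrist_force: [-9.2, -0.8, 5.9]
tcp_pos: [0.6568, -0.0415, 0.0236]
wrist_force: [-16.1, -3.0, 9.3]
t 8.4 rack mm [-45.7  -0.8] z 23.6 psi 7.46 tilt 43.94 F [-16.1  -3.    9.3] op 0.466 grip 7.6
(0.5125, 0.0539, -9.2) [-0.1763  0.1126] [66. 64.]
(0.5526, -0.1902, 27.1) [-0.1684 -0.1347] [66. 65.]
(0.6703, -0.0411, 8.4) [-0.0323 -0.0022] [65. 64.]
```

```bash
python3 -m inch '{"dp":[[2.2,0,-2.2],[2.6,0,-2.6],[-2.6,0.5,-2.6],[-2.8,2,-2.8],[-2.8,2,-2.8],[0,0,0]],"delta_rot":[[0,0,0],[0,0,0],[0,0,0],[0,0,0],[0,0,0],[0,0,0]],"claw":[4,4,4,8.5,8.5,8.5]}' && python3 -c "
from h import *
plan(-.165,.1115,.12,-9.2)"
```

```text
clock: 9.05
tcp_pos: [0.5935, -0.0057, 0.1524]
orientation: [[-0.7, -0.135, 0.701], [-0.094, 0.991, 0.096], [-0.708, 0.001, -0.706]]
wrist_force: [1.8, 0.2, 0.7]
opening: 0.952
grip_force: 0.0
t 9.05 rack mm [-103.8   42.9] z 152.4 psi 7.76 tilt 45.07 F [1.8 0.2 0.7] op 0.952 grip 0.0
[2.2, 2.29, -0.67] [0.07, 0.0, 0.069]
[2.35, 2.08, -0.83] 
[2.49, 1.85, -0.96]
```

```bash
python3 -m inch '{"dp":[[2.2,2.3,-0.7],[2.35,2.1,-0.8],[2.5,1.85,-1],[0,0,0],[0,0,0]],"delta_rot":[[0.07,0,0.069],[0.07,0,0.069],[0.07,0,0.069],[0,0,0],[0,0,0]],"claw":[8.5,8.5,8.5,8.5,8.5]}' && python3 -c "
from h import *
plan(-.165,.1115,.025,-9.2)"
```

```text
clock: 9.55
tcp_pos: [0.5174, 0.0563, 0.1111]
orientation: [[-0.709, 0.157, 0.687], [0.113, 0.988, -0.109], [-0.696, 0.0, -0.718]]
wrist_force: [0.4, 0.2, 0.2]
opening: 0.994
grip_force: 0.0
t 9.55 rack mm [-171.2  114.3] z 111.1 psi -9.05 tilt 44.09 F [0.4 0.2 0.2] op 0.994 grip 0.0
[2.75, -0.05, 3.33] [0.001, -0.008, 0.001]
[2.78, -0.05, 3.3]
```

```bash
python3 -m inch '{"dp":[[2.7,0,3.3],[2.7,0,3.3],[0,0,0],[0,0,0],[0,0,0],[0,0,0],[0,0,0],[0,0,0]],"delta_rot":[[0,-0.007,0],[0,-0.007,0],[0,0,0],[0,0,0],[0,0,0],[0,0,0],[0,0,0],[0,0,0]],"claw":[8.5,8.5,8.5,6,6,6,6,6]}' && python3 -c "
from h import *
p,R=where();plan(-.033,.093,p[2],n=8)"
```

```text
clock: 10.35
tcp_pos: [0.537, 0.0572, 0.0334]
orientation: [[-0.705, 0.166, 0.689], [0.117, 0.986, -0.118], [-0.699, -0.002, -0.715]]
wrist_force: [-0.9, 0.2, 0.4]
opening: 0.729
grip_force: 22.5
t 10.35 rack mm [-151.6  112.6] z 33.4 psi -9.54 tilt 44.38 F [-0.9  0.2  0.4] op 0.729 grip 22.5
t 10.35 rack mm [-151.6  112.6] z 33.4 psi -9.54 tilt 44.38 F [-0.9  0.2  0.4] op 0.729 grip 22.5
[-1.06, 0.2, 1.04] [-0.026, -0.001, -0.026]
[-1.07, 0.14, 1.05] 
[-1.07, 0.09, 1.05] 
[-1.07, 0.03, 1.05] 
[-1.07, -0.02, 1.06] 
[-1.07, -0.08, 1.06] 
[-1.06, -0.13, 1.06] 
[-1.06, -0.19, 1.05]
```

```bash
python3 -m inch '{"dp":[[-1.06,0.2,1.05],[-1.06,0.14,1.05],[-1.06,0.08,1.05],[-1.06,0.03,1.05],[-1.06,-0.03,1.05],[-1.06,-0.08,1.05],[-1.06,-0.13,1.05],[-1.06,-0.18,1.05]],"delta_rot":[[-0.026,0,-0.026],[-0.026,0,-0.026],[-0.026,0,-0.026],[-0.026,0,-0.026],[-0.026,0,-0.026],[-0.026,0,-0.026],[-0.026,0,-0.026],[-0.026,0,-0.026]],"claw":[6,6,6,6,6,6,6,6]}' && python3 -m inch '{"dp":[[0,0,0],[0,0,0],[0,0,0],[2.1,0,-2.1],[2.1,0,-2.1],[2.1,0,-2.1],[0.4,0,0.4],[0,0,0]],"delta_rot":[[0,0,0],[0,0,0],[0,0,0],[0,0,0],[0,0,0],[0,0,0],[0,0,0],[0,0,0]],"claw":[6,8.5,8.5,8.5,8.5,8.5,4,4]}' && python3 -m inch '{"dp":[[0,0,0],[0,0,0]],"delta_rot":[[0,0,0],[0,0,0]],"claw":[4,4]}' >/dev/null&& python3 -c "
from h import *
where();im=env.read_camera('top');r,o=lids(im)
for i in o:print(i[:3],np.round(w2r(i[:2]),4),i[3])"
```

```text
clock: 11.15
tcp_pos: [0.6576, 0.0532, 0.0324]
orientation: [[-0.709, -0.129, 0.694], [-0.092, 0.992, 0.091], [-0.7, 0.0, -0.715]]
wrist_force: [-2.4, 0.3, 3.0]
opening: 0.737
grip_force: 24.0
clock: 11.95
tcp_pos: [0.5661, 0.042, 0.025]
orientation: [[-0.712, -0.127, 0.69], [-0.091, 0.992, 0.09], [-0.696, 0.001, -0.718]]
wrist_force: [0.4, 0.1, 0.2]
opening: 0.686
grip_force: 0.0
t 12.15 rack mm [-121.4   92.9] z 26.7 psi 7.34 tilt 44.28 F [0.1 0.4 0.1] op 0.47 grip 0.0
(0.5533, -0.1914, 27.6) [-0.1679 -0.136 ] [66. 62.]
(0.6339, 0.0489, 8.6) [-0.0566  0.0918] [64. 65.]
(0.6706, -0.0413, 7.9) [-0.032  -0.0024] [65. 64.]
```

```bash
python3 -m inch '{"dp":[[-0.9,0,0.9],[-0.9,0,0.9],[-0.9,0,0.9],[-0.6,0,0.6],[-0.6,0,0.6],[-0.4,0,0.4],[-0.3,0,0.3],[-0.2,0,0.2]],"delta_rot":[[0,0,0],[0,0,0],[0,0,0],[0,0,0],[0,0,0],[0,0,0],[0,0,0],[0,0,0]],"claw":[4,4,4,4,4,4,4,4]}' >/dev/null;  python3 -m inch '{"dp":[[-0.2,0,0.2],[-0.15,0,0.15],[-0.1,0,0.1],[-0.1,0,0.1],[0,0,0]],"delta_rot":[[0,0,0],[0,0,0],[0,0,0],[0,0,0],[0,0,0]],"claw":[4,4,4,4,4]}'|grep -E "wrist"; python3 -c "
from h import *
where();im=env.read_camera('top');r,o=lids(im)
for i in o:print(i[:3],np.round(w2r(i[:2]),4),i[3])"
```

```text
wrist_force: [-1.1, -0.1, -1.4]
t 13.5 rack mm [-47.4  92.9] z 24.6 psi 7.32 tilt 44.15 F [-1.1 -0.1 -1.4] op 0.474 grip 0.5
(0.5536, -0.1913, 27.1) [-0.1676 -0.1359] [66. 62.]
(0.6557, 0.0508, 7.1) [-0.0347  0.0908] [63. 64.]
(0.6702, -0.0412, 8.4) [-0.0324 -0.0023] [65. 64.]
```

```bash
python3 -m inch '{"dp":[[-0.15,0,0.15],[-0.15,0,0.15],[-0.1,0,0.1],[0,0,0]],"delta_rot":[[0,0,0],[0,0,0],[0,0,0],[0,0,0]],"claw":[4,4,4,4]}'|grep -E "wrist|tcp"; python3 -m inch '{"dp":[[2,0,-2],[1,2,-1],[0,2.5,0],[0,2,0],[0,0,0],[0,0,0]],"delta_rot":[[0,0,0],[0,0,0],[0,0,0],[0,0,0],[0,0,0],[0,0,0]],"claw":[4,4,0,0,0,0]}'; python3 -c "
from h import *
plan(-.035,.158,.025)"
```

```text
tcp_pos: [0.6442, 0.0517, 0.0219]
wrist_force: [-15.0, -4.1, 8.5]
clock: 14.55
tcp_pos: [0.5988, 0.1113, 0.0258]
orientation: [[-0.711, -0.128, 0.692], [-0.091, 0.992, 0.09], [-0.698, 0.001, -0.716]]
wrist_force: [-0.4, -1.2, -0.8]
opening: 0.001
grip_force: 0.0
t 14.55 rack mm [-83.3 158.2] z 25.8 psi 7.36 tilt 44.24 F [-0.4 -1.2 -0.8] op 0.001 grip 0.0
[-1.7, -0.01, 1.71] [-0.001, -0.007, -0.001]
[-1.69, -0.01, 1.72]
```

```bash
python3 -m inch '{"dp":[[-2.2,0,2.2],[-2.2,0,2.2],[0,-1,0],[0,-1,0],[0,-0.6,0],[0,-0.6,0],[0,-0.6,0],[0,0,0]],"delta_rot":[[0,-0.005,0],[0,-0.005,0],[0,0,0],[0,0,0],[0,0,0],[0,0,0],[0,0,0],[0,0,0]],"claw":[0,0,0,0,0,0,0,0]}'|grep -E "wrist|tcp"; python3 -c "
from h import *
where();im=env.read_camera('top');r,o=lids(im)
for i in o:print(i[:3],np.round(w2r(i[:2]),4),i[3])"
```

```text
tcp_pos: [0.6636, 0.08, 0.0238]
wrist_force: [-0.6, 1.5, 0.1]
t 15.35 rack mm [-23.1 118.7] z 23.8 psi 7.21 tilt 44.65 F [-0.6  1.5  0.1] op 0.002 grip 0.5
(0.5534, -0.1913, 27.4) [-0.1678 -0.1359] [66. 62.]
(0.6575, 0.0339, 12.5) [-0.0352  0.0738] [64. 65.]
(0.6706, -0.0412, 8.1) [-0.032  -0.0023] [65. 64.]
```

```bash
python3 -m inch '{"dp":[[-0.5,0,0.5],[0,-0.5,0],[0,-0.4,0],[0,-0.2,0],[0,0,0]],"delta_rot":[[0,0,0],[0,0,0],[0,0,0],[0,0,0],[0,0,0]],"claw":[0,0,0,0,0]}'|grep -E "wrist|tcp"; python3 -m inch '{"dp":[[0,-0.1,0],[0,-0.1,0],[0,0,0]],"delta_rot":[[0,0,0],[0,0,0],[0,0,0]],"claw":[0,0,0]}'|grep -E "wrist|tcp"; python3 -c "
from h import *
where();im=env.read_camera('top');r,o=lids(im)
for i in o:print(i[:3],np.round(w2r(i[:2]),4),i[3])"
```

```text
tcp_pos: [0.673, 0.0708, 0.0243]
wrist_force: [-0.7, 1.7, -0.4]
tcp_pos: [0.6732, 0.0694, 0.0243]
wrist_force: [1.0, 2.2, -0.4]
t 16.2 rack mm [-15. 107.] z 24.3 psi 7.33 tilt 44.73 F [ 1.   2.2 -0.4] op 0.0 grip 1.3
(0.5534, -0.1914, 27.1) [-0.1678 -0.136 ] [66. 62.]
(0.6644, -0.0104, 9.5) [-0.0341  0.029 ] [ 64. 129.]
```

```bash
python3 -m inch '{"dp":[[0,1,0],[2.8,0,-2.8],[2.8,0,-2.8],[0,-2.6,0],[0,-2.6,0],[0,0,0],[0,0,0],[0,0,0]],"delta_rot":[[0,0,0],[0,0,0],[0,0,0],[0,0,0],[0,0,0],[0,0,0],[0,0,0],[0,0,0]],"claw":[0,0,0,4,4,4,4,4]}'|grep -E "wrist|tcp|open"; python3 -c "
from h import *
where();im=env.read_camera('top');r,o=lids(im)
for i in o:print(i[:3],np.round(w2r(i[:2]),4),i[3])"
```

```text
tcp_pos: [0.5999, 0.018, 0.0246]
wrist_force: [0.0, -0.2, -0.2]
opening: 0.464
t 17.05 rack mm [-94.4  65.6] z 24.6 psi 7.33 tilt 44.71 F [ 0.  -0.2 -0.2] op 0.464 grip 0.0
(0.5536, -0.1913, 27.1) [-0.1676 -0.1359] [66. 62.]
(0.6646, -0.0097, 9.1) [-0.0338  0.0297] [ 64. 130.]
```

```bash
python3 -m inch '{"dp":[[-0.9,-0.1,0.9],[-0.9,0,0.9],[-0.6,0,0.6],[-0.4,0,0.4],[-0.3,0,0.3],[-0.15,0,0.15],[-0.15,0,0.15],[0,0,0]],"delta_rot":[[0,0,0],[0,0,0],[0,0,0],[0,0,0],[0,0,0],[0,0,0],[0,0,0],[0,0,0]],"claw":[4,4,4,4,4,4,4,4]}'|grep -E "wrist|tcp"; python3 -m inch '{"dp":[[-0.1,0,0.1],[-0.1,0,0.1],[0,0,0]],"delta_rot":[[0,0,0],[0,0,0],[0,0,0]],"claw":[4,4,4]}'|grep -E "wrist|tcp|open"; python3 -c "
from h import *
where();im=env.read_camera('top');r,o=lids(im)
for i in o:print(i[:3],np.round(w2r(i[:2]),4),i[3])"
```

```text
tcp_pos: [0.6474, 0.0227, 0.024]
wrist_force: [0.1, 0.3, 0.3]
tcp_pos: [0.6483, 0.0232, 0.0231]
wrist_force: [-7.6, -1.5, 5.1]
opening: 0.47
t 18.2 rack mm [-45.7  64.4] z 23.1 psi 7.3 tilt 44.55 F [-7.6 -1.5  5.1] op 0.47 grip 4.2
(0.5532, -0.1914, 27.2) [-0.168  -0.1359] [66. 62.]
(0.6658, -0.0102, 7.1) [-0.0327  0.029 ] [ 65. 129.]
```

```bash
python3 -m inch '{"dp":[[2.2,0,-2.2],[2.6,0,-2.6],[-2.6,-2,-2.6],[-2.8,-3,-2.8],[-2.2,-3.8,-2.2],[0,-4.5,0],[0,-4.5,0],[0,0,0]],"delta_rot":[[0,0,0],[0,0,0],[0,0.03,0],[0,0.03,0],[0,0.03,0],[0,0.04,0],[0,0.04,0],[0,0,0]],"claw":[4,4,4,8.5,8.5,8.5,8.5,8.5]}' >/dev/null&& python3 -c "
from h import *
plan(-.157,-.130,.12,27.1,35)"
```

```text
t 19.05 rack mm [-104.6 -122.2] z 136.8 psi 6.97 tilt 35.37 F [0.2 0.7 0.5] op 0.996 grip 0.0
[1.75, -0.27, -0.55] [-0.069, 0.002, -0.094]
[1.76, -0.07, -0.56] 
[1.76, 0.14, -0.55]
```

```bash
python3 -m inch '{"dp":[[1.75,-0.3,-0.5],[1.75,-0.05,-0.5],[1.75,0.15,-0.5],[0,0,0],[0,0,0]],"delta_rot":[[-0.069,0.002,-0.094],[-0.069,0.002,-0.094],[-0.069,0.002,-0.094],[0,0,0],[0,0,0]],"claw":[8.5,8.5,8.5,8.5,8.5]}' >/dev/null&& python3 -c "
from h import *
plan(-.157,-.130,.025,27.1,35)
cv2.imwrite('pics/w3.png',env.read_camera('wrist'))"
```

```text
t 19.55 rack mm [-159.6 -122.1] z 114.0 psi 27.19 tilt 34.75 F [-0.4  0.7 -0.7] op 1.001 grip 0.0
[2.54, -0.46, 3.65] [0.005, -0.002, -0.002]
[2.55, -0.44, 3.64]
```

View pics/w3.png

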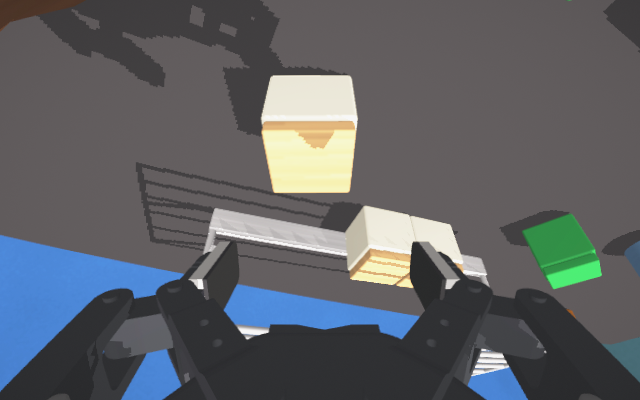

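The wrist view shows R at columns 262 to 357, square to the fingers and about 10 mm to tool -y, which matches the plan. The other two stand closed up at the bar (345 to 465).

```bash
python3 -m inch '{"dp":[[2.5,-0.45,3.6],[2.5,-0.45,3.6],[0,0,0],[0,0,0],[0,0,0],[0,0,0],[0,0,0],[0,0,0]],"delta_rot":[[0,0,0],[0,0,0],[0,0,0],[0,0,0],[0,0,0],[0,0,0],[0,0,0],[0,0,0]],"claw":[8.5,8.5,8.5,6,6,6,6,6]}' && python3 -c "
from h import *
p,R=where();plan(-.045,-.098,p[2],7.5,35,n=8)"
```

```text
clock: 20.4
tcp_pos: [0.5647, -0.1844, 0.0286]
orientation: [[-0.73, -0.46, 0.506], [-0.374, 0.888, 0.268], [-0.572, 0.007, -0.82]]
wrist_force: [-1.9, -0.1, 5.4]
opening: 0.727
grip_force: 23.4
t 20.4 rack mm [-155.7 -130.5] z 28.6 psi 27.36 tilt 34.89 F [-1.9 -0.1  5.4] op 0.727 grip 23.4
t 20.4 rack mm [-155.7 -130.5] z 28.6 psi 27.36 tilt 34.89 F [-1.9 -0.1  5.4] op 0.727 grip 23.4
[-1.18, -0.09, 0.82] [0.025, -0.0, 0.035]
[-1.18, -0.03, 0.82] 
[-1.18, 0.04, 0.82] 
[-1.18, 0.1, 0.82] 
[-1.17, 0.16, 0.82] 
[-1.17, 0.22, 0.82] 
[-1.16, 0.28, 0.81] 
[-1.15, 0.35, 0.8]
```

```bash
python3 -m inch '{"dp":[[-1.18,-0.09,0.82],[-1.18,-0.03,0.82],[-1.18,0.04,0.82],[-1.18,0.1,0.82],[-1.17,0.16,0.82],[-1.17,0.22,0.82],[-1.16,0.28,0.81],[-1.15,0.35,0.8]],"delta_rot":[[0.025,0,0.035],[0.025,0,0.035],[0.025,0,0.035],[0.025,0,0.035],[0.025,0,0.035],[0.025,0,0.035],[0.025,0,0.035],[0.025,0,0.035]],"claw":[6,6,6,6,6,6,6,6]}' && python3 -m inch '{"dp":[[0,0,0],[0,0,0],[0,0,0],[2.3,0,-1.6],[2.3,0,-1.6],[2.3,0,-1.6],[0,0,0],[0,0,0]],"delta_rot":[[0,0,0],[0,0,0],[0,0,0],[0,0,0],[0,-0.06,0],[0,-0.06,0],[0,-0.06,0],[0,0,0]],"claw":[6,8.5,8.5,8.5,8.5,8.5,4,4]}' && python3 -m inch '{"dp":[[0,0,0],[0,0,0]],"delta_rot":[[0,0,0],[0,0,0]],"claw":[4,4]}' >/dev/null&& python3 -c "
from h import *
plan(-.08,-.098,.025);im=env.read_camera('top');r,o=lids(im)
for i in o:print(i[:3],np.round(w2r(i[:2]),4),i[3])"
```

```text
clock: 21.2
tcp_pos: [0.6704, -0.1383, 0.0286]
orientation: [[-0.814, -0.13, 0.566], [-0.105, 0.992, 0.075], [-0.571, 0.002, -0.821]]
wrist_force: [-5.1, -2.7, 5.7]
opening: 0.732
grip_force: 23.9
clock: 22.0
tcp_pos: [0.5806, -0.1468, 0.0213]
orientation: [[-0.707, -0.13, 0.695], [-0.086, 0.991, 0.098], [-0.702, 0.01, -0.712]]
wrist_force: [0.0, 1.3, -0.6]
opening: 0.687
grip_force: 0.0
t 22.2 rack mm [-128.9  -98.4] z 26.0 psi 7.65 tilt 44.99 F [ 1.  -0.3  0. ] op 0.469 grip 0.0
[-1.69, 0.02, 1.76] [0.002, -0.0, -0.0]
[-1.69, 0.02, 1.76] 
(0.6576, -0.1389, 7.5) [-0.0576 -0.0975] [64. 64.]
(0.6657, -0.0101, 7.4) [-0.0328  0.0291] [ 65. 129.]
```

```bash
python3 -m inch '{"dp":[[-1.2,0,1.2],[-1.2,0,1.2],[-0.9,0,0.9],[-0.7,0,0.7],[-0.6,0,0.6],[-0.5,0,0.5],[-0.3,0,0.3],[-0.2,0,0.2]],"delta_rot":[[0,0,0],[0,0,0],[0,0,0],[0,0,0],[0,0,0],[0,0,0],[0,0,0],[0,0,0]],"claw":[4,4,4,4,4,4,4,4]}' >/dev/null;  python3 -m inch '{"dp":[[-0.15,0,0.15],[-0.1,0,0.1],[-0.1,0,0.1],[-0.1,0,0.1],[0,0,0]],"delta_rot":[[0,0,0],[0,0,0],[0,0,0],[0,0,0],[0,0,0]],"claw":[4,4,4,4,4]}'|grep -E "wrist"; python3 -c "
from h import *
where();im=env.read_camera('top');r,o=lids(im)
for i in o:print(i[:3],np.round(w2r(i[:2]),4),i[3])"
```

```text
wrist_force: [-3.4, 0.0, 1.4]
t 23.55 rack mm [-45.2 -96.9] z 24.4 psi 7.62 tilt 44.88 F [-3.4  0.   1.4] op 0.467 grip 1.5
(0.6656, -0.0101, 7.4) [-0.0329  0.0291] [ 65. 129.]
(0.6831, -0.1357, 6.8) [-0.0319 -0.0977] [65. 64.]
```

```bash
python3 -m inch '{"dp":[[2,0,-2],[1,-2,-1],[0,-2.6,0],[0,-2,0],[0,0,0],[0,0,0]],"delta_rot":[[0,0,0],[0,0,0],[0,0,0],[0,0,0],[0,0,0],[0,0,0]],"claw":[4,4,0,0,0,0]}' >/dev/null; python3 -c "
from h import *
plan(-.014,-.163,.024)"; python3 -m inch '{"dp":[[-2.3,0,2.3],[-2.4,0,2.4],[0,0.9,0],[0,0.9,0],[0,0.7,0],[0,0.7,0],[0,0.6,0],[0,0,0]],"delta_rot":[[0,0,0],[0,0,0],[0,0,0],[0,0,0],[0,0,0],[0,0,0],[0,0,0],[0,0,0]],"claw":[0,0,0,0,0,0,0,0]}'|grep -E "wrist|tcp"; python3 -c "
from h import *
where();im=env.read_camera('top');r,o=lids(im)
for i in o:print(i[:3],np.round(w2r(i[:2]),4),i[3])"
```

```text
t 24.2 rack mm [ -86.6 -163.6] z 25.0 psi 7.62 tilt 44.99 F [-1.  -0.4 -0.2] op 0.0 grip 0.0
[-2.53, 0.02, 2.6] [0.002, -0.0, -0.001]
[-2.53, 0.02, 2.6] 
tcp_pos: [0.6965, -0.16, 0.024]
wrist_force: [-0.7, -0.8, -0.5]
t 25.0 rack mm [ -21.8 -123.5] z 24.0 psi 7.67 tilt 44.85 F [-0.7 -0.8 -0.5] op 0.001 grip 0.4
(0.6656, -0.0101, 7.5) [-0.0329  0.0291] [ 65. 129.]
(0.679, -0.118, 4.2) [-0.0337 -0.0796] [64. 65.]
```

```bash
python3 -m inch '{"dp":[[-0.5,0,0.5],[0,0.5,0],[0,0.4,0],[0,0.3,0],[0,0.1,0],[0,0,0]],"delta_rot":[[0,0,0],[0,0,0],[0,0,0],[0,0,0],[0,0,0],[0,0,0]],"claw":[0,0,0,0,0,0]}'|grep -E "wrist|tcp"; python3 -c "
from h import *
where();im=env.read_camera('top');r,o=lids(im)
for i in o:print(i[:3],np.round(w2r(i[:2]),4),i[3])"; python3 -m inch '{"dp":[[0,-1,0],[2.8,0,-2.8],[2.8,0,-2.8],[0,2.6,0],[0,2.6,0],[0,0,0],[0,0,0],[0,0,0]],"delta_rot":[[0,0,0],[0,0,0],[0,0,0],[0,0,0],[0,0,0],[0,0,0],[0,0,0],[0,0,0]],"claw":[0,0,0,4,4,4,4,4]}'>/dev/null; python3 -c "
from h import *
plan(-.05,-.067,.024)"
```

```text
tcp_pos: [0.7034, -0.1478, 0.0249]
wrist_force: [1.0, -3.6, -0.3]
t 25.65 rack mm [ -13.3 -112.3] z 24.9 psi 7.62 tilt 44.95 F [ 1.  -3.6 -0.3] op -0.003 grip 1.7
(0.6697, -0.042, 6.9) [-0.033 -0.003] [ 65. 194.]
t 26.5 rack mm [-92.2 -70.8] z 25.3 psi 7.65 tilt 44.98 F [-0.3 -0.3  0.6] op 0.471 grip 0.0
[-2.89, 0.37, 3.08] [0.005, -0.0, -0.001]
```

```bash
python3 -m inch '{"dp":[[-0.9,0.2,0.9],[-0.9,0.1,0.9],[-0.6,0,0.6],[-0.4,0,0.4],[-0.3,0,0.3],[-0.15,0,0.15],[-0.15,0,0.15],[0,0,0]],"delta_rot":[[0,0,0],[0,0,0],[0,0,0],[0,0,0],[0,0,0],[0,0,0],[0,0,0],[0,0,0]],"claw":[4,4,4,4,4,4,4,4]}'|grep -E "wrist|tcp"; python3 -m inch '{"dp":[[-0.1,0,0.1],[-0.1,0,0.1],[0,0,0]],"delta_rot":[[0,0,0],[0,0,0],[0,0,0]],"claw":[4,4,4]}'|grep -E "wrist|tcp|open"; python3 -c "
from h import *
where();im=env.read_camera('top');r,o=lids(im)
for i in o:print(i[:3],np.round(w2r(i[:2]),4),i[3])"
```

```text
tcp_pos: [0.6658, -0.107, 0.0244]
wrist_force: [-0.4, -1.3, -0.1]
tcp_pos: [0.666, -0.1069, 0.0237]
wrist_force: [-17.4, -5.4, 12.9]
opening: 0.464
t 27.6 rack mm [-45.1 -66.9] z 23.7 psi 7.48 tilt 44.71 F [-17.4  -5.4  12.9] op 0.464 grip 8.8
(0.67, -0.0418, 7.5) [-0.0327 -0.0029] [ 66. 193.]
```

```bash
python3 -m inch '{"dp":[[2.4,0,-2.4],[2.8,0,-2.8],[2,3,-2.8],[0,3,-3],[0,0,0]],"delta_rot":[[0,0,0],[0,0,0],[0,0,0],[0,0,0],[0,0,0]],"claw":[4,4,4,4,4]}'>/dev/null; python3 -c "
from h import *
where();im=env.read_camera('top')
r=rectify('top',.07,.6,.76,-.17,.09,.4,im)
w=env.read_camera('wrist')
cv2.imwrite('pics/w4.png',w)
cv2.imwrite('pics/f.png',r)"
```

```text
t 28.15 rack mm [-174.6   -3.2] z 52.4 psi 7.77 tilt 44.92 F [ 0.9 -0.   0. ] op 0.469 grip 0.0
```

View pics/w4.png

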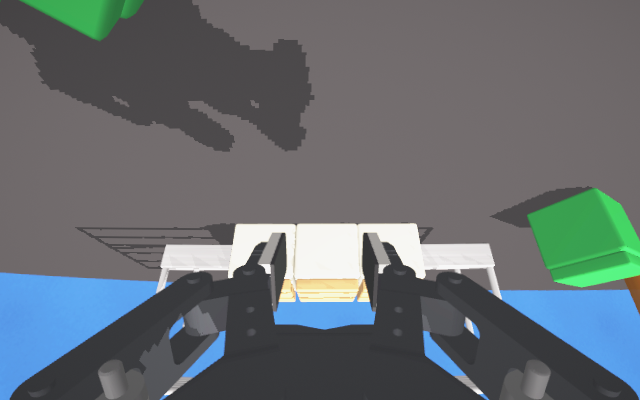

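View pics/f.png

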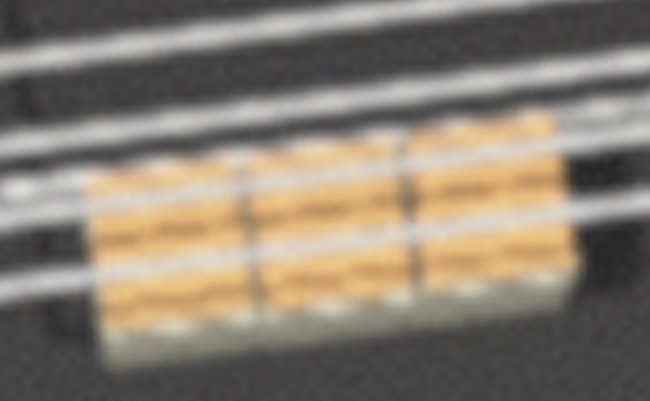

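The wrist view shows the three white fronts in line (row 224, columns 232 to 420) against the bar. The top view shows a straight row with only hairline gaps. I'll give the middle one a last gentle press, then back off.

```bash
python3 -m inch '{"dp":[[1.9,0,1.9],[-2,0,2],[-2,0,2],[-1.5,0,1.5],[-1.2,0,1.2],[-0.9,0,0.9],[-0.6,0,0.6],[-0.4,0,0.4]],"delta_rot":[[0,0,0],[0,0,0],[0,0,0],[0,0,0],[0,0,0],[0,0,0],[0,0,0],[0,0,0]],"claw":[4,4,4,4,4,4,4,4]}'|grep wrist; python3 -m inch '{"dp":[[-0.15,0,0.15],[-0.1,0,0.1],[0,0,0]],"delta_rot":[[0,0,0],[0,0,0],[0,0,0]],"claw":[4,4,4]}'|grep wrist; python3 -c "
from h import *
where()"
```

```text
wrist_force: [-1.0, -0.2, -0.1]
wrist_force: [-1.8, -0.4, -0.3]
t 29.35 rack mm [-45.5  -7.7] z 25.0 psi 7.62 tilt 44.75 F [-1.8 -0.4 -0.3] op 0.467 grip 0.7
```

```bash
python3 -m inch '{"dp":[[-0.1,0,0.1],[-0.1,0,0.1],[-0.1,0,0.1],[0,0,0]],"delta_rot":[[0,0,0],[0,0,0],[0,0,0],[0,0,0]],"claw":[4,4,4,4]}'|grep -E "wrist|tcp"; python3 -m inch '{"dp":[[2.2,0,-2.2],[2.8,0,-2.8],[2,0,-2.8],[0,0,-3],[0,0,0],[0,0,0]],"delta_rot":[[0,0,0],[0,0,0],[0,0,0],[0,0,0],[0,0,0],[0,0,0]],"claw":[4,4,4,4,4,4]}'|grep wrist; python3 -c "
from h import *
where();im=env.read_camera('top');r,o=lids(im)
for i in o:print(i[:3],np.round(w2r(i[:2]),4),i[3])
r=rectify('top',.07,.6,.76,-.17,.09,.4,im)
w=cv2.resize(env.read_camera('wrist')[200:310,210:440],None,fx=2.8,fy=2.8)
cv2.imwrite('pics/g.png',np.vstack([r[80:,:640],w[:,:640]]))"
```

```text
tcp_pos: [0.658, -0.0479, 0.023]
wrist_force: [-22.5, -5.6, 16.0]
wrist_force: [0.6, -0.2, 1.0]
t 30.35 rack mm [-165.2   -9. ] z 54.2 psi 7.64 tilt 45.01 F [ 0.6 -0.2  1. ] op 0.472 grip 0.0
(0.6704, -0.0417, 7.6) [-0.0322 -0.0028] [ 65. 193.]
```

View pics/g.png

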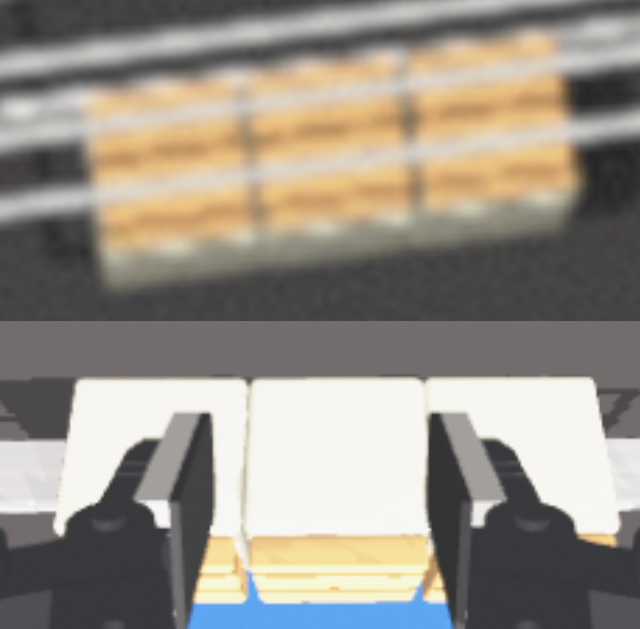

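The crop shows the three fronts in one line (row 378, columns 75 to 597). The gaps are about 1 mm, and the gripper is clear of everything. I'll hand in.

```bash
python3 -c "
from plant import env
print(env.finish_job())"
```

```text
the job is handed in; nothing more can be done
None
```

I handed the job in at about 30 s: the last pictures show the three white canisters in one straight, closed-up row against the stop bar, with gaps of about 1 mm. The mug and pepper mill were left alone, and I have not seen the verdict.

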